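# Put the preserves away in their trays

## Robot

A 6-joint arm with a two-finger parallel gripper is mounted at the origin on the work surface. World frame = base frame: x ahead of the robot, y to its left, z up, the work surface at z = 0. Lengths are in m, angles in degrees, forces in N, time in s.
With the tool pointing down it reaches from about 0.35 to 0.925 m from the base axis. Payload 6.4 kg.
Tool frame: the origin (TCP) lies midway between the tips of the shut fingers; the grasp point (between the pads) lies arm.tcp_to_grasp behind it (arm.tcp_to_grasp is the distance from the TCP to the grasp point, in m); z points along the fingers, y is the line along which they close (so a half turn about z gives the same grasp; the last joint's range is limited). The gripper opens to 94 mm and grips with 3 to 60 N. Pads are 16 mm wide; open, the fingers measure 119 mm over their backs; the gripper's body (75 mm by 177 mm) begins 78 mm behind the grasp point.
Start: joints at [55.743, 14.043, 89.255, -0, 76.702, -9.975], TCP at [0.267, 0.593, 0.168] pointing down, gripper open.
Joint ranges: [-179.41, 179.41], [-58.25, 129.5], [7.25, 145.43], [-54.29, 234.29], [11.92, 165.04], [-157.13, 157.13]. Speed limits (degrees/s): [147.25, 147.25, 180, 180, 180, 180].

## Interface

Orientations are given as a 3x3 rotation matrix whose columns are the frame's x, y, z axes.
In Python, from bench import status, viewer, arm, finder gives the robot as it stands.
- The arm moves only by the shell command python3 -m inch 'ROWS' [FORCE]. ROWS is JSON, a list that holds one entry, the list of rows, each a list of 5 numbers: the opening, from 0 (shut) to 1 (fully open), then the shift along the tool's x, y, z in mm, then the turn about the tool's z in rad. A call has 1 to 10 rows; each row is the pose to reach, as a shift and turn from the pose commanded when the call began, along the tool's axes at that moment; what a row does not reach only later rows make up. A row lasts 1/12 s, in which the tool goes at most 41.7 mm and 7.16 degrees, less where a joint would pass 70% of its speed; a pose out of reach is approached as far as the arm can. A call with a gripper value outside its range is refused whole. The fingers move at their own pace and stop on an object; FORCE is the grip in N (left out, the last holds). Time passes only in rows, so rows that repeat a pose let the fingers close. It gives the time, the measured TCP pose, the force, the opening and the grip force at its end, in the units of the state.
- status.sense(): the state, without advancing time (a new reading comes with each control period).
- viewer.grab_frame(name): name is "side" or "top" or "wrist"; returns a dict with "color" (480x640x3 uint8, red, green, blue), "intrinsics" (3x3 intrinsics, pixels), "xyz" and "attitude" of the camera in the world; the wrist camera has in their place "T_tool_cam" (4x4, takes a point from camera to tool coordinates, whose origin is the TCP and whose axes are the flange's). Camera axes: x right, y up, looking along -z (the intrinsics and any distortion apply to the point x, -y, -z); pixel columns grow to the right and rows downward; lengths in m; the calibration is good to about 2 mm. The wrist camera is an equidistant fisheye: a pixel r from the principal point sees the ray r / f radians off the axis. A picture is of the moment at which its call begins: read the wrist's pose just before it. There is no depth.
- arm.job_done(): hands the job in; it is judged then, once.
Trained networks look in a picture, given as the dict that the camera call returned (one of the last four; its "shot" number tells which), for a name from the list of things; names that differ only in an ending like _2 or _b are one class to them, and where a whole thing is asked for, a point or a joint stands for the part that bears it (a point fixed in the world has none). Each returns a list of dicts, best first, with "p" (0 to 1); they miss things now and then, are a little off and sometimes report something else, mostly with a low value. They report only what shows in the picture. A call takes as long as a camera call.
- finder.recognise(picture, target): "box" ([centre column, centre row, width, height] in pixels, round what is visible of it).
- finder.trace(picture, target): "pixels" (480x640 bool, what is visible of it) and "box" ([centre column, centre row, width, height] in pixels, round what is visible of it).
- finder.pinpoint(picture, target): "position" ([row, column] in pixels: a listed point, or the origin of a listed thing).
The state is a dict: "clock": time; "joints": joint angles; "joint_vel": joint speeds; "tau": joint torques, N m; "position": TCP position; "tool_rot": TCP orientation; "ft_force": force on the tool from outside, world axes, zero at the start; "moment": the same for the moment, N m; "finger_gap": finger opening in m; "grip_force": force on a finger pad.
Only numpy, scipy, OpenCV 4.12 (cv2) and the standard library are available. Lean on these libraries where they do the work, as an engineer would, in place of code of your own. Each camera call takes 0.05 s, during which the arm holds its last target. There are 200 camera calls.

## Task

Put the four loose jars away in the trays, tomatoes with the tomatoes, gherkins with the gherkins and honey with the honey: stand each upright in the middle of an empty place (one jar to each floor slat), so that every tray ends as a full row of two tall jars behind and one small jar in front, nearest you. They are glass, so set them down rather than drop them, and leave the tin, the bowl and the wooden spoon where they are.

Things in the scene. Friction and masses are not known exactly. Their poses are not given: they have to be found in the camera images.
- tomato_tall: Tall jar of tomatoes: red contents, red lid. Loose glass twist-off jar standing upright on the bench, 64 mm in diameter (straight sides up to 84 mm, then a shoulder), 108 mm high with its lid (56 mm across, the top 14 mm); about 0.4 kg. Origin: centre of its underside, z up along its axis.
- tomato_small: Small jar of tomatoes: red contents, red lid. Loose glass twist-off jar standing upright on the bench, 60 mm in diameter (straight sides up to 52 mm, then a shoulder), 76 mm high with its lid (52 mm across, the top 14 mm); about 0.3 kg. Origin: centre of its underside, z up along its axis.
- gherkin_tall: Tall jar of gherkins: green contents, dark green lid. Loose glass twist-off jar standing upright on the bench, 64 mm in diameter (straight sides up to 84 mm, then a shoulder), 108 mm high with its lid (56 mm across, the top 14 mm); about 0.4 kg. Origin: centre of its underside, z up along its axis.
- honey_small: Small jar of honey: amber contents, yellow lid. Loose glass twist-off jar standing upright on the bench, 60 mm in diameter (straight sides up to 52 mm, then a shoulder), 76 mm high with its lid (52 mm across, the top 14 mm); about 0.3 kg. Origin: centre of its underside, z up along its axis.
- tomato_tray: Fixed brown tray for tomatoes (red, red lid), 252 (x) by 100 (y) mm, rims 30 mm high, 8 thick. Three floor slats, tops at z = 10 mm, one per jar: back x = +78, middle 0, front -78 mm, all y = 0. Holds one tall jar at the back; middle and front are empty. Stock jars (sizes as the loose ones) are immovable. Origin: centre of underside; +x to its back, away from the robot.
- gherkin_tray: Fixed brown tray for gherkins (green, dark green lid), 252 (x) by 100 (y) mm, rims 30 mm high, 8 thick. Three floor slats, tops at z = 10 mm, one per jar: back x = +78, middle 0, front -78 mm, all y = 0. Holds a tall jar at the back, a small one in front; the middle is empty. Stock jars (sizes as the loose ones) are immovable. Origin: centre of underside; +x to its back, away from the robot.
- honey_tray: Fixed brown tray for honey (amber, yellow lid), 252 (x) by 100 (y) mm, rims 30 mm high, 8 thick. Three floor slats, tops at z = 10 mm, one per jar: back x = +78, middle 0, front -78 mm, all y = 0. Holds tall jars at the back and middle; the front is empty. Stock jars (sizes as the loose ones) are immovable. Origin: centre of underside; +x to its back, away from the robot.
- tin: Bystander: upright food tin with a blue label, 75 mm in diameter, 100 mm high. Origin: centre of its underside.
- bowl: Bystander: white china bowl, 140 mm across the rim, 55 mm high. Origin: centre of its underside.
- spoon: Bystander: long wooden spoon lying on the bench, 220 mm long. Origin: under its middle, on the bench; x runs along it towards the spoon's head.

How it is judged (in metres and radians):
At the end, for the whole second after the job is handed in: Each loose jar stands upright (within 0.1 rad) on the floor of the tray of its own kind, within 15 mm along and across of its place: the tall tomato and tall gherkin jars in the middle places, the small tomato and small honey jars in the front places; all released and at rest (x of tomato_tall in the frame of tomato_tray between -0.015 and 0.015 m and y of tomato_tall in the frame of tomato_tray between -0.015 and 0.015 m and z of tomato_tall in the frame of tomato_tray between 0.005 and 0.014 m and angle between each of tomato_tall, tomato_small, gherkin_tall, honey_small's own z axis and vertical below 0.1 rad and linear speed of each of tomato_tall, tomato_small, gherkin_tall, honey_small below 0.02 m/s and x of tomato_small in the frame of tomato_tray between -0.093 and -0.063 m and y of tomato_small in the frame of tomato_tray between -0.015 and 0.015 m and z of tomato_small in the frame of tomato_tray between 0.005 and 0.014 m and x of gherkin_tall in the frame of gherkin_tray between -0.015 and 0.015 m and y of gherkin_tall in the frame of gherkin_tray between -0.015 and 0.015 m and z of gherkin_tall in the frame of gherkin_tray between 0.005 and 0.014 m and x of honey_small in the frame of honey_tray between -0.093 and -0.063 m and y of honey_small in the frame of honey_tray between -0.015 and 0.015 m and z of honey_small in the frame of honey_tray between 0.005 and 0.014 m); the robot touches nothing.
It fails at once if A jar is dropped or knocked flying: it moves faster than 0.5 m/s with no finger on it (a fall of about 13 mm) ((linear speed of tomato_tall above 0.5 m/s and contact force between tomato_tall and the fingers below 0.05 N) or (linear speed of tomato_small above 0.5 m/s and contact force between tomato_small and the fingers below 0.05 N) or (linear speed of gherkin_tall above 0.5 m/s and contact force between gherkin_tall and the fingers below 0.05 N) or (linear speed of honey_small above 0.5 m/s and contact force between honey_small and the fingers below 0.05 N)).
It fails at once if The tin, the bowl or the wooden spoon is pushed more than 25 mm from where it stood (distance of any of tin, bowl, spoon from where it was at the start of the episode above 0.025 m).
It also fails if it takes over 115 s, if anything falls off the work surface, if the arm or the gripper's body presses on something with over 40 N, if the wrist force passes 120 N, or if a joint passes its speed limit or range.

## Working session

There is one attempt and no reset: what is moved stays moved. The work goes in short steps, Python scripts to look and compute and a shell command to move; the robot and the scene stay as the last step left them, time stands still between calls to the robot, and variables do not carry over. Pictures are saved under pics/ and viewed, at most 14 in all, crops included, and the job is handed in when it is done.

```bash
ls; mkdir -p pics
cat > h.py <<'E'
import numpy as np,cv2
from bench import status,viewer,arm,finder
def ray(f,u,v):
    K=np.array(f["intrinsics"]);R=np.array(f["attitude"]);
    d=np.array([(u-K[0,2])/K[0,0],-(v-K[1,2])/K[1,1],-1.])
    return np.array(f["xyz"]),R@d
def at_z(f,u,v,z):
    o,d=ray(f,u,v);return o+d*(z-o[2])/d[2]
def proj(f,p):
    K=np.array(f["intrinsics"]);R=np.array(f["attitude"]);c=R.T@(np.array(p)-np.array(f["xyz"]))
    return K[0,2]+K[0,0]*c[0]/-c[2],K[1,2]+K[1,1]*c[1]/c[2]
def save(f,n): cv2.imwrite("pics/"+n+".png",cv2.cvtColor(f["color"],cv2.COLOR_RGB2BGR))
E
python3 - <<'E'
from h import *
s=status.sense();print(s['clock'],s['position'],np.round(s['tool_rot'],3),arm.tcp_to_grasp)
for n in("top","side"):
    f=viewer.grab_frame(n);save(f,n)
    print(n,f["xyz"],np.round(f["attitude"],3),f["intrinsics"])
    for t in "tomato_tall tomato_small gherkin_tall honey_small tomato_tray gherkin_tray honey_tray tin bowl spoon".split():
        for r in finder.pinpoint(f,t)[:4]:
            v,u=r["position"];print(t,round(r["p"],2),round(u),round(v),np.round(at_z(f,u,v,0),3))
E
```

```text
pics
0.0 [0.26693938 0.59192692 0.16677749] [[-0.912  0.411 -0.001]
 [ 0.411  0.912 -0.002]
 [ 0.    -0.002 -1.   ]] 0.0188
top [0.18416367 0.00611307 1.54365432] [[ 0.042  0.974 -0.222]
 [-0.999  0.04  -0.01 ]
 [-0.001  0.222  0.975]] [[541.7738795    0.         325.25697559]
 [  0.         541.7738795  247.34689388]
 [  0.           0.           1.        ]]
tomato_small 0.81 426 287 [ 0.429 -0.272  0.   ]
gherkin_tall 0.96 306 281 [0.433 0.075 0.   ]
honey_small 0.91 364 278 [ 0.45  -0.093  0.   ]
tomato_tray 0.71 254 205 [0.655 0.239 0.   ]
gherkin_tray 0.72 332 204 [0.667 0.008 0.   ]
honey_tray 0.73 408 213 [ 0.651 -0.22   0.   ]
tin 0.75 185 220 [0.601 0.439 0.   ]
tin 0.64 428 290 [ 0.423 -0.276  0.   ]
bowl 0.62 481 224 [ 0.625 -0.433  0.   ]
bowl 0.48 169 287 [0.4   0.466 0.   ]
spoon 0.56 176 290 [0.393 0.446 0.   ]
side [-0.03308904 -0.7701097   0.77570587] [[ 0.801  0.379 -0.464]
 [-0.599  0.481 -0.641]
 [-0.02   0.791  0.612]] [[453.58820626   0.         325.1468375 ]
 [  0.         453.58820626 244.38577918]
 [  0.           0.           1.        ]]
tomato_tall 0.73 244 220 [0.434 0.291 0.   ]
tomato_small 0.72 368 337 [ 0.429 -0.284  0.   ]
gherkin_tall 0.84 282 257 [0.429 0.069 0.   ]
gherkin_tall 0.73 268 182 [0.611 0.439 0.   ]
honey_small 0.8 323 288 [ 0.445 -0.096  0.   ]
tomato_tray 0.85 314 200 [0.665 0.249 0.   ]
gherkin_tray 0.86 365 238 [ 0.663 -0.005  0.   ]
honey_tray 0.7 415 278 [ 0.649 -0.211  0.   ]
tin 0.95 270 184 [0.609 0.427 0.   ]
spoon 0.58 207 205 [0.384 0.44  0.   ]
```

View pics/top.png

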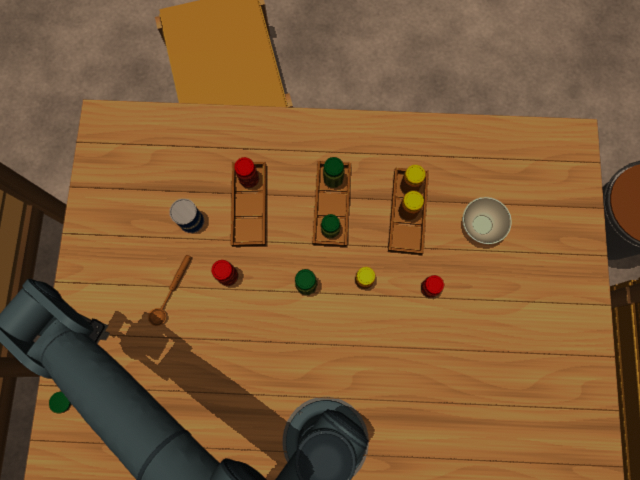

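View pics/side.png

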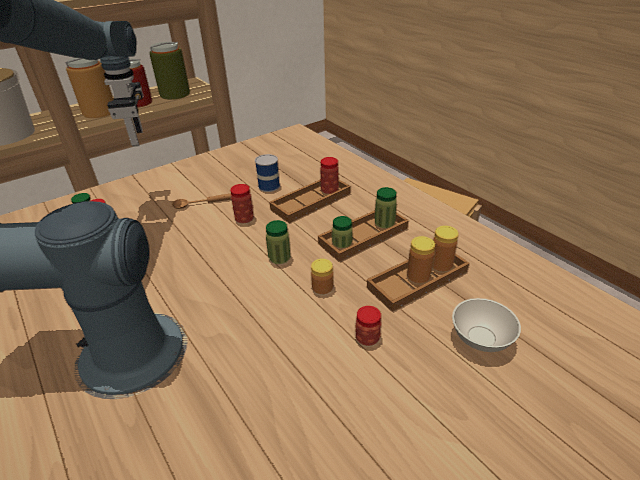

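The top view shows the loose lids at about (224,271), (305,280), (366,276) and (433,286), with three trays above them. The side view agrees. I'll fit jar and tray models to refine these.

```bash
cat > fit.py <<'E'
from h import *
from scipy.optimize import minimize
a=np.linspace(0,2*np.pi,40)
def cyl(x,y,r,z0,z1): return [(x+r*np.cos(t),y+r*np.sin(t),z) for t in a for z in(z0,z1)]
S=4
def hull(f,pts,m):
    p=np.array([proj(f,q) for q in pts])
    cv2.fillConvexPoly(m,cv2.convexHull((p*S).astype(np.int32)),1)
def up(m): return cv2.resize(m.astype(np.uint8),None,fx=S,fy=S,interpolation=cv2.INTER_LINEAR)
def hsv(f): return cv2.cvtColor(f["color"],cv2.COLOR_RGB2HSV)
def lid(f,kind):
    h=hsv(f);H,s,v=h[...,0].astype(int),h[...,1],h[...,2]
    if kind=="tomato": return ((H<6)|(H>174))&(s>190)&(v>90)
    if kind=="gherkin": return (H>50)&(H<85)&(s>120)
    return (H>23)&(H<34)&(s>170)&(v>110)
def jar(f,kind,x,y,top):   # lid centroid -> xy ; iterate
    m=lid(f,kind)
    u,v=proj(f,(x,y,top-.007));g=np.zeros((480,640),bool);g[int(v)-18:int(v)+18,int(u)-18:int(u)+18]=1
    m=m&g;n,l,st,c=cv2.connectedComponentsWithStats(m.astype(np.uint8));k=1+np.argmax(st[1:,4])
    q=c[k];r=.028 if top%1 in(.108,.118) else .026;p=np.array([x,y])
    for _ in range(6):
        M=np.zeros((480*S,640*S),np.uint8);hull(f,cyl(*p,r,top-.014,top),M)
        mm=cv2.moments(M,True);w=np.array([mm["m10"],mm["m01"]])/mm["m00"]/S-.375
        d=q-w;b=proj(f,(*p,top));p=p+(at_z(f,b[0]+d[0],b[1]+d[1],top)-at_z(f,*b,top))[:2]
    return p,st[k,4],M.sum()/S/S
E
python3 - <<'E'
from fit import *
F={n:viewer.grab_frame(n) for n in("top","side")}
J=dict(tomato_tall=("tomato",.434,.291,.108),tomato_small=("tomato",.429,-.28,.076),gherkin_tall=("gherkin",.43,.07,.108),honey_small=("honey",.446,-.095,.076),
 st_t=("tomato",.74,.24,.118),st_g=("gherkin",.74,.0,.118),st_gs=("gherkin",.585,.0,.086),st_h=("honey",.73,-.22,.118),st_hm=("honey",.65,-.22,.118))
for k,j in J.items():
  for n in F:
    p,ar,mo=jar(F[n],*j);print(k,n,np.round(p,4),ar,mo)
T=dict(tomato=(.66,.244,[(.078,.108)]),gherkin=(.663,.0,[(.078,.108),(-.078,.076)]),honey=(.65,-.215,[(.078,.108),(0,.108)]))
for k,(x,y,js) in T.items():
  obs={}
  for n,f in F.items():
    m=np.zeros((480,640),bool)
    for r in finder.trace(f,k+"_tray")[:1]: m|=r["pixels"]
    obs[n]=m
  def cost(p,ns):
    x,y,t=p[0],p[1],p[2];c,s=np.cos(t),np.sin(t);e=0
    for n in ns:
      f=F[n];M=np.zeros((480*S,640*S),np.uint8)
      w=lambda a,b:(x+c*a-s*b,y+s*a+c*b)
      hull(f,[(*w(a,b),z) for a in(-.126,.126) for b in(-.05,.05) for z in(0,.03)],M)
      N=np.zeros_like(M)
      for a,h in js: hull(f,cyl(*w(a,0),.034,.01,.012+h),N)
      o=up(obs[n]);ok=N==0
      e+=1-(M&o)[ok].sum()/max(1,(M|o)[ok].sum())
    return e/len(ns)
  for ns in(["top"],["side"],["top","side"]):
    r=minimize(cost,[x,y,0],args=(ns,),method="Nelder-Mead",options=dict(initial_simplex=[[x,y,-.02],[x+.01,y,.03],[x,y+.01,0.03],[x-.005,y-.005,.06]],maxfev=90))
    print(k,ns,np.round(r.x,4),round(r.fun,3))
E
```

```text
tomato_tall top [0.4384 0.2986] 319 364.625
tomato_tall side [0.4418 0.2999] 149 236.25
tomato_small top [ 0.4269 -0.2828] 265 308.5625
tomato_small side [ 0.4273 -0.2855] 391 475.1875
gherkin_tall top [0.4199 0.0709] 313 361.4375
gherkin_tall side [0.4209 0.0666] 271 324.75
honey_small top [ 0.4433 -0.0938] 252 300.1875Traceback (most recent call last):
  File "<stdin>", line 7, in <module>
  File "fit.py", line 19, in jar
    m=m&g;n,l,st,c=cv2.connectedComponentsWithStats(m.astype(np.uint8));k=1+np.argmax(st[1:,4])
                                                                            ~~~~~~~~~^^^^^^^^^^
    return _wrapfunc(a, 'argmax', axis=axis, out=out, **kwds)
    return bound(*args, **kwds)
ValueError: attempt to get argmax of an empty sequence
```

```bash
sed -i 's/(H>23)&(H<34)&(s>170)&(v>110)/(H>23)\&(H<36)\&(s>120)\&(v>110)/' fit.py
python3 - <<'E'
from fit import *
F={n:viewer.grab_frame(n) for n in("top","side")}
J=dict(honey_small=("honey",.444,-.094,.076),
 st_t=("tomato",.74,.24,.118),st_g=("gherkin",.74,.0,.118),st_gs=("gherkin",.585,.0,.086),st_h=("honey",.73,-.22,.118),st_hm=("honey",.65,-.22,.118))
for k,j in J.items():
  for n in F:
   try:
    p,ar,mo=jar(F[n],*j);print(k,n,np.round(p,4),ar,mo)
   except ValueError: print(k,n,"none")
T=dict(tomato=(.66,.244,[(.078,.108)]),gherkin=(.663,.0,[(.078,.108),(-.078,.076)]),honey=(.65,-.215,[(.078,.108),(0,.108)]))
for k,(x,y,js) in T.items():
  obs={}
  for n,f in F.items():
    m=np.zeros((480,640),bool)
    for r in finder.trace(f,k+"_tray")[:1]: m|=r["pixels"]
    obs[n]=m
  def cost(p,ns):
    x,y,t=p[0],p[1],p[2];c,s=np.cos(t),np.sin(t);e=0
    for n in ns:
      f=F[n];M=np.zeros((480*S,640*S),np.uint8)
      w=lambda a,b:(x+c*a-s*b,y+s*a+c*b)
      hull(f,[(*w(a,b),z) for a in(-.126,.126) for b in(-.05,.05) for z in(0,.03)],M)
      N=np.zeros_like(M)
      for a,h in js: hull(f,cyl(*w(a,0),.034,.01,.012+h),N)
      o=up(obs[n]);ok=N==0
      e+=1-(M&o)[ok].sum()/max(1,(M|o)[ok].sum())
    return e/len(ns)
  for ns in(["top"],["side"],["top","side"]):
    r=minimize(cost,[x,y,0],args=(ns,),method="Nelder-Mead",options=dict(initial_simplex=[[x,y,-.02],[x+.01,y,.03],[x,y+.01,0.03],[x-.005,y-.005,.06]],maxfev=90))
    print(k,ns,np.round(r.x,4),round(r.fun,3))
E
```

```text
honey_small top [ 0.4433 -0.0937] 252 300.1875
honey_small side [ 0.448  -0.0908] 197 340.625
st_t top [0.7327 0.2583] 283 341.25
st_t side [0.7304 0.2522] 147 196.3125
st_g top [0.7414 0.0072] 282 338.4375
st_g side [0.7412 0.0025] 216 262.375
st_gs top [0.5855 0.0097] 243 291.4375
st_gs side [0.5864 0.005 ] 222 261.875
st_h top [ 0.7308 -0.2223] 263 344.9375
st_h side [ 0.7369 -0.2196] 203 359.75
st_hm top [ 0.653  -0.2177] 279 349.9375
st_hm side [ 0.6584 -0.2145] 227 384.875
tomato ['top'] [0.653  0.2518 0.0633] 0.049
tomato ['side'] [0.6565 0.2478 0.0702] 0.074
tomato ['top', 'side'] [0.6543 0.2508 0.0683] 0.075
gherkin ['top'] [ 0.6645  0.0077 -0.0242] 0.088
gherkin ['side'] [ 0.6665  0.0043 -0.0163] 0.033
gherkin ['top', 'side'] [ 0.6655  0.0061 -0.0186] 0.078
honey ['top'] [ 0.6509 -0.2179 -0.062 ] 0.053
honey ['side'] [ 0.6534 -0.2203 -0.0489] 0.044
honey ['top', 'side'] [ 0.6519 -0.2187 -0.0601] 0.063
```

Both cameras agree to about 5 mm, and the results match the known stock-jar spacing. Next I move above the tall tomato jar and square the tool to the world axes.

```bash
python3 -m inch '[[[1,-277,-197,0,-0.424],[1,-277,-197,0,-0.424],[1,-277,-197,0,-0.424],[1,-277,-197,0,-0.424],[1,-277,-197,0,-0.424],[1,-277,-197,0,-0.424],[1,-277,-197,0,-0.424],[1,-277,-197,0,-0.424],[1,-277,-197,0,-0.424],[1,-277,-197,0,-0.424]]]' 25
python3 - <<'E'
from h import *
s=status.sense();print(s['clock'],s['position'],np.round(s['tool_rot'],3))
f=viewer.grab_frame("wrist");save(f,"w1");print(np.round(f["T_tool_cam"],3),f["intrinsics"])
E
```

```text
clock: 2.43
position: [0.4401, 0.2971, 0.1681]
tool_rot: [[-1.0, 0.004, 0.001], [0.004, 1.0, 0.0], [-0.001, 0.0, -1.0]]
ft_force: [0.1, 0.3, -0.5]
finger_gap: 0.0941
grip_force: 0.0
2.4333 [0.44014717 0.29705399 0.16809875] [[-1.     0.004  0.001]
 [ 0.004  1.     0.   ]
 [-0.001  0.    -1.   ]]
[[ 0.     0.972  0.234  0.067]
 [ 1.     0.    -0.    -0.   ]
 [-0.     0.234 -0.972 -0.217]
 [ 0.     0.     0.     1.   ]] [[371.64829954   0.         319.19170174]
 [  0.         371.64829954 234.03158921]
 [  0.           0.           1.        ]]
```

View pics/w1.png

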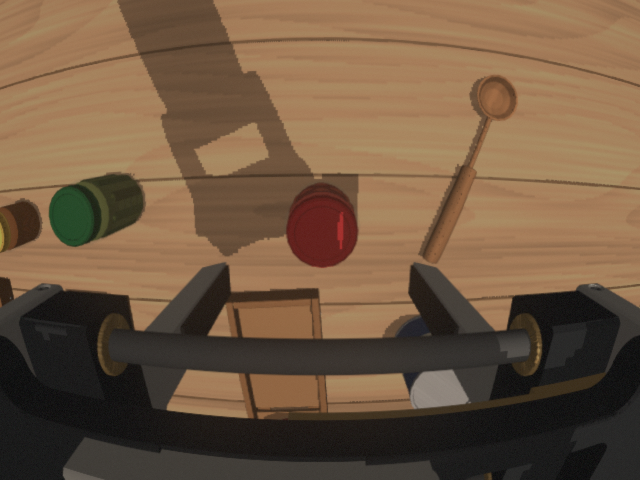

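The lid is centred between the fingers in the wrist view, at (322,228). Next I descend, then close.

```bash
python3 -m inch '[[[1,0,2,40,0],[1,0,2,80,0],[1,0,2,105,0],[1,0,2,122,0],[1,0,2,122,0],[1,0,2,122,0],[0.5,0,2,122,0],[0.3,0,2,122,0],[0.3,0,2,122,0],[0.3,0,2,122,0]]]' 25; python3 -m inch '[[[0.3,0,0,0,0],[0.3,0,0,-10,0],[0.3,0,0,-35,0],[0.3,0,0,-60,0],[0.3,0,0,-80,0],[0.3,0,0,-80,0]]]'
```

```text
clock: 3.32
position: [0.4396, 0.3015, 0.0471]
tool_rot: [[-1.0, -0.0, 0.002], [-0.0, 1.0, 0.001], [-0.002, 0.001, -1.0]]
ft_force: [0.5, -0.1, -0.0]
finger_gap: 0.0709
grip_force: 0.0
clock: 3.82
position: [0.4415, 0.3023, 0.1308]
tool_rot: [[-1.0, -0.0, 0.008], [-0.0, 1.0, 0.003], [-0.008, 0.003, -1.0]]
ft_force: [1.2, 0.6, -2.8]
finger_gap: 0.0628
grip_force: 25.0
```

```bash
python3 -m inch '[[[0.3,-20,-5,0,0],[0.3,-55,-13,0,0],[0.3,-90,-21,0,0],[0.3,-125,-29,0,0],[0.3,-160,-37,0,0],[0.3,-190,-45,0,0],[0.3,-207,-49,0,0],[0.3,-214,-50.5,0,0],[0.3,-214,-50.5,0,0],[0.3,-214,-50.5,0,0]]]'
python3 - <<'E'
from h import *
s=status.sense();print(s['position'],s['ft_force'])
f=viewer.grab_frame("wrist");save(f,"w2");f=viewer.grab_frame("side")
x=f["color"][120:300,200:440];cv2.imwrite("pics/s2.png",cv2.cvtColor(cv2.resize(x,None,fx=3,fy=3,interpolation=cv2.INTER_CUBIC),cv2.COLOR_RGB2BGR))
E
```

```text
clock: 4.65
position: [0.6513, 0.2507, 0.1244]
tool_rot: [[-1.0, -0.0, -0.003], [-0.0, 1.0, -0.0], [0.003, -0.0, -1.0]]
ft_force: [-0.8, 0.8, -3.6]
finger_gap: 0.0632
grip_force: 25.0
[0.65130155 0.25071804 0.12437813] [-0.78241668  0.80445793 -3.59471894]
```

View pics/w2.png

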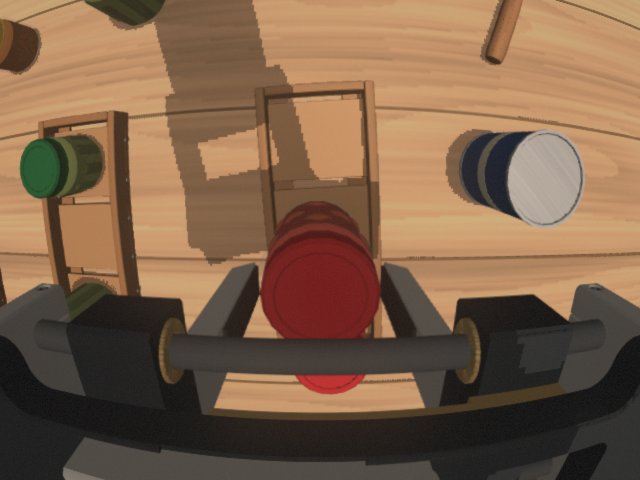

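View pics/s2.png

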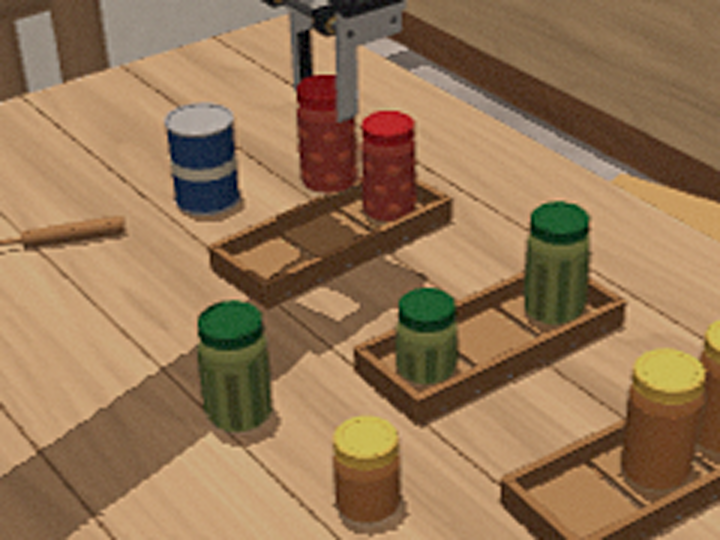

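The jar is held upright over the tomato tray's middle place, with the stock jar just behind it. In the wrist view the tray centreline sits about 2–3 mm to +y, so I correct by 2 mm and lower.

```bash
python3 -m inch '[[[0.3,-1,2,15,0],[0.3,-1,2,35,0],[0.3,-1,2,50,0],[0.3,-1,2,58,0],[0.3,-1,2,62,0],[0.3,-1,2,64,0],[0.3,-1,2,64,0],[0.3,-1,2,64,0]]]'
```

```text
clock: 5.42
position: [0.6545, 0.2527, 0.0629]
tool_rot: [[-1.0, -0.0, 0.002], [-0.0, 1.0, 0.0], [-0.002, 0.0, -1.0]]
ft_force: [0.6, 0.3, -2.9]
finger_gap: 0.0626
grip_force: 25.0
```

```bash
python3 -m inch '[[[0.3,0,0,2,0],[0.3,0,0,3,0],[0.3,0,0,4,0],[0.3,0,0,4,0]]]'
```

```text
clock: 5.75
position: [0.6538, 0.2526, 0.0578]
tool_rot: [[-1.0, -0.0, -0.0], [-0.0, 1.0, 0.0], [0.0, 0.0, -1.0]]
ft_force: [0.7, 0.8, -2.1]
finger_gap: 0.0628
grip_force: 25.0
```

```bash
python3 -m inch '[[[0.3,0,0,1,0],[0.3,0,0,2,0],[0.3,0,0,2,0],[0.3,0,0,2,0]]]'
```

```text
clock: 6.08
position: [0.6544, 0.2526, 0.0568]
tool_rot: [[-1.0, -0.0, 0.001], [-0.0, 1.0, 0.0], [-0.001, 0.0, -1.0]]
ft_force: [-1.1, -0.8, 1.2]
finger_gap: 0.0628
grip_force: 25.0
```

The force has gone from about −3 N to +1.2 N, so the jar is on the floor. I release, lift, and go to the gherkin jar.

```bash
python3 -m inch '[[[0.7,0,0,0,0],[1,0,0,0,0],[1,0,0,0,0],[1,0,0,0,0],[1,0,0,0,0],[1,0,0,-10,0],[1,0,0,-40,0],[1,0,0,-80,0],[1,0,0,-110,0],[1,0,0,-110,0]]]'; python3 -m inch '[[[1,30,-23,0,0],[1,60,-47,0,0],[1,90,-70,0,0],[1,120,-94,0,0],[1,150,-117,0,0],[1,180,-141,0,0],[1,210,-164,0,0],[1,233,-183,0,0],[1,233,-183,0,0],[1,233,-183,0,0]]]'
cat > wl.py <<'E'
from fit import *
import sys
kind,top=sys.argv[1],float(sys.argv[2])
s=status.sense();f=viewer.grab_frame("wrist");K=np.array(f["intrinsics"]);T=np.array(f["T_tool_cam"])
m=lid(f,kind);m[290:]=0
n,l,st,c=cv2.connectedComponentsWithStats(m.astype(np.uint8))
P,R=s['position'],np.array(s['tool_rot'])
print(np.round(P,4))
for k in 1+np.argsort(-st[1:,4])[:3]:
    # top face only: largest component centroid
    u,v=(c[k]-K[:2,2])/K[0,0];r=np.hypot(u,v);d=np.array([u/r*np.sin(r),-v/r*np.sin(r),-np.cos(r)])
    d=R@T[:3,:3]@d;o=P+R@T[:3,3];q=o+d*(top-o[2])/d[2]
    print(st[k,4],np.round(c[k]),"lid at",np.round(q,4),"tool-shift mm",np.round(R.T@(q-P)*1000,1)[:2])
E
python3 wl.py gherkin .105
```

```text
clock: 6.92
position: [0.6584, 0.2537, 0.1762]
tool_rot: [[-1.0, -0.0, 0.015], [-0.0, 1.0, 0.003], [-0.015, 0.003, -1.0]]
ft_force: [0.5, 0.9, 1.2]
finger_gap: 0.0939
grip_force: 0.0
clock: 7.75
position: [0.4207, 0.0691, 0.1664]
tool_rot: [[-1.0, 0.002, 0.002], [0.002, 1.0, 0.0], [-0.002, 0.0, -1.0]]
ft_force: [-0.4, -0.3, 0.8]
finger_gap: 0.0941
grip_force: 0.0
[0.4207 0.0691 0.1664]
```

Run:
```python
from fit import *
f=viewer.grab_frame("wrist");save(f,"w3");print(hsv(f)[215:250:10,310:330:10].tolist())
```

```text
[[[50, 104, 49], [50, 98, 52]], [[49, 103, 52], [50, 100, 51]], [[48, 98, 52], [49, 103, 52]], [[47, 90, 54], [49, 108, 52]]]
```

View pics/w3.png

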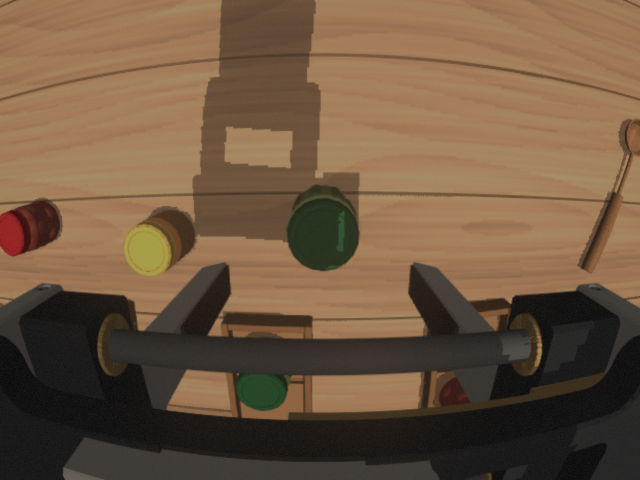

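The gherkin lid is centred at (322,232), the same as the last jar. I grasp it the same way, waiting longer for the fingers to close.

```bash
python3 -m inch '[[[1,0,2,40,0],[1,0,2,80,0],[1,0,2,105,0],[1,0,2,120,0],[1,0,2,120,0],[0.3,0,2,120,0],[0.3,0,2,120,0],[0.3,0,2,120,0],[0.3,0,2,120,0],[0.3,0,2,120,0]]]' 25; python3 -m inch '[[[0.3,0,0,0,0],[0.3,0,0,0,0],[0.3,0,0,0,0],[0.3,0,0,-10,0],[0.3,0,0,-40,0],[0.3,0,0,-75,0],[0.3,0,0,-105,0],[0.3,0,0,-120,0],[0.3,0,0,-120,0],[0.3,0,0,-120,0]]]'
```

```text
clock: 8.68
position: [0.4219, 0.0717, 0.047]
tool_rot: [[-1.0, -0.0, 0.002], [-0.0, 1.0, 0.0], [-0.002, 0.0, -1.0]]
ft_force: [-0.1, 4.1, 2.6]
finger_gap: 0.0642
grip_force: 1.6
clock: 9.52
position: [0.4203, 0.0714, 0.1654]
tool_rot: [[-1.0, -0.0, -0.001], [-0.0, 1.0, -0.0], [0.001, -0.0, -1.0]]
ft_force: [-0.5, 0.7, -4.3]
finger_gap: 0.0626
grip_force: 25.0
```

```bash
python3 -m inch '[[[0.3,-20,-5,0,0],[0.3,-55,-14,0,0],[0.3,-90,-23,0,0],[0.3,-125,-33,0,0],[0.3,-160,-42,0,0],[0.3,-195,-51,0,0],[0.3,-225,-59,0,0],[0.3,-243,-64,0,0],[0.3,-243,-64,0,0],[0.3,-243,-64,0,0]]]'
python3 - <<'E'
from h import *
s=status.sense();print(s['position'])
f=viewer.grab_frame("wrist");save(f,"w4")
E
```

```text
clock: 10.35
position: [0.662, 0.0075, 0.1618]
tool_rot: [[-1.0, 0.0, -0.007], [0.0, 1.0, 0.001], [0.007, 0.001, -1.0]]
ft_force: [-0.2, -0.0, -4.5]
finger_gap: 0.063
grip_force: 25.0
[0.66198215 0.00748421 0.16176608]
```

View pics/w4.png

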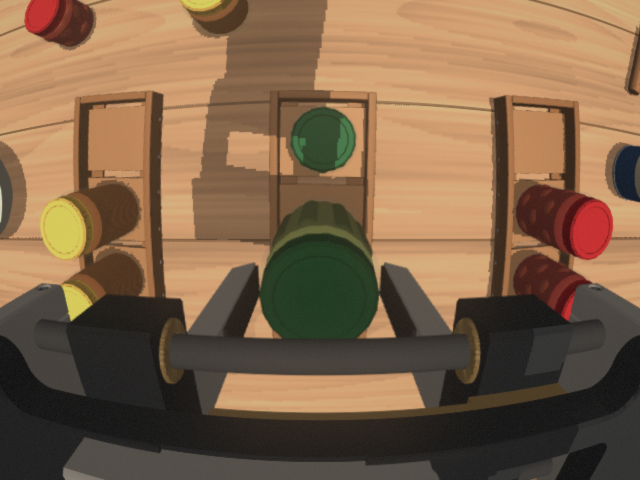

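The gherkin jar is over the middle place and about 1 mm off the tray's centreline. The tomato jar at right stands properly in its tray.

```bash
python3 -m inch '[[[0.3,-1,1,15,0],[0.3,-1,1,40,0],[0.3,-1,1,70,0],[0.3,-1,1,90,0],[0.3,-1,1,100,0],[0.3,-1,1,105,0],[0.3,-1,1,106,0],[0.3,-1,1,107,0],[0.3,-1,1,107,0],[0.3,-1,1,107,0]]]'; python3 -m inch '[[[0.3,0,0,1,0],[0.3,0,0,2,0],[0.3,0,0,2,0],[0.3,0,0,2,0]]]'
```

```text
clock: 11.23
position: [0.6659, 0.0084, 0.0605]
tool_rot: [[-1.0, -0.0, 0.003], [-0.0, 1.0, -0.0], [-0.003, -0.0, -1.0]]
ft_force: [0.4, 0.3, -5.0]
finger_gap: 0.0629
grip_force: 25.0
clock: 11.57
position: [0.6651, 0.0085, 0.0573]
tool_rot: [[-1.0, -0.0, 0.001], [-0.0, 1.0, -0.0], [-0.001, -0.0, -1.0]]
ft_force: [0.1, -0.2, -2.6]
finger_gap: 0.0629
grip_force: 25.0
```

```bash
python3 -m inch '[[[0.3,0,0,1,0],[0.3,0,0,1,0],[0.3,0,0,1,0],[0.3,0,0,1,0]]]'
```

```text
clock: 11.9
position: [0.6656, 0.0086, 0.0572]
tool_rot: [[-1.0, -0.0, 0.002], [-0.0, 1.0, -0.0], [-0.002, -0.0, -1.0]]
ft_force: [-2.0, 0.6, 5.8]
finger_gap: 0.0631
grip_force: 25.0
```

```bash
python3 -m inch '[[[0.7,0,0,0,0],[1,0,0,0,0],[1,0,0,0,0],[1,0,0,0,0],[1,0,0,0,0],[1,0,0,-10,0],[1,0,0,-40,0],[1,0,0,-80,0],[1,0,0,-110,0],[1,0,0,-110,0]]]'; python3 -m inch '[[[1,30,-14,0,0],[1,60,-28,0,0],[1,90,-41,0,0],[1,125,-58,0,0],[1,160,-74,0,0],[1,190,-88,0,0],[1,210,-97,0,0],[1,220,-101,0,0],[1,220,-101,0,0],[1,220,-101,0,0]]]'; python3 wl.py honey .073
```

```text
clock: 12.73
position: [0.6696, 0.0079, 0.1756]
tool_rot: [[-1.0, -0.0, 0.014], [-0.0, 1.0, -0.002], [-0.014, -0.002, -1.0]]
ft_force: [-0.0, -0.3, 1.2]
finger_gap: 0.0941
grip_force: 0.0
clock: 13.57
position: [0.4455, -0.0926, 0.1664]
tool_rot: [[-1.0, 0.0, 0.001], [0.0, 1.0, -0.0], [-0.001, -0.0, -1.0]]
ft_force: [0.8, -0.4, 0.4]
finger_gap: 0.0941
grip_force: 0.0
[ 0.4455 -0.0926  0.1664]
138 [334. 225.] lid at [ 0.4461 -0.0801  0.073 ] tool-shift mm [-0.5 12.5]
```

That component is only the sunlit sliver of the lid, since the gripper shades the rest. I loosen the mask and re-measure.

```bash
sed -i 's/(s>120)&(v>110)/(s>120)\&(v>(60 if "T_tool_cam" in f else 110))/; s/v>90/v>(50 if "T_tool_cam" in f else 90)/' fit.py; python3 wl.py honey .073
python3 - <<'E'
from h import *
f=viewer.grab_frame("wrist");save(f,"w5")
print(cv2.cvtColor(f["color"],cv2.COLOR_RGB2HSV)[210:260:12,305:335:12].tolist())
E
```

```text
[ 0.4458 -0.0924  0.1663]
127 [334. 225.] lid at [ 0.4457 -0.0798  0.073 ] tool-shift mm [ 0.2 12.6]
[[[19, 158, 132], [19, 156, 132], [19, 156, 132]], [[19, 156, 131], [19, 160, 131], [19, 162, 131]], [[19, 158, 131], [19, 156, 132], [19, 158, 131]], [[19, 157, 130], [18, 157, 127], [19, 157, 128]], [[14, 120, 162], [14, 117, 163], [14, 119, 163]]]
```

View pics/w5.png

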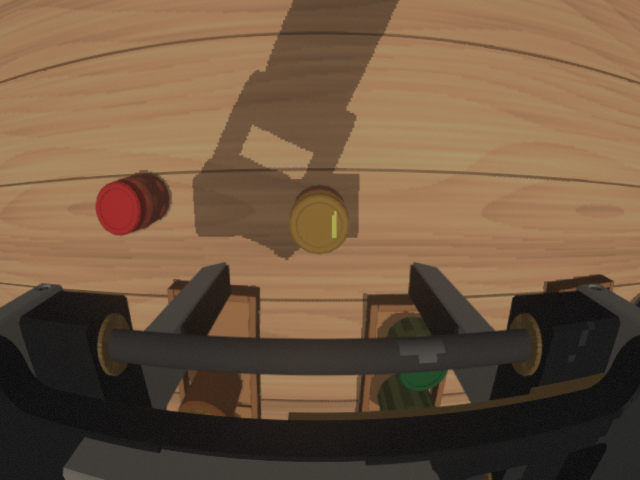

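The honey lid is centred at (319,224), about 2 mm nearer the robot than the grasp point. Small jars get gripped with the TCP at z≈25 mm.

```bash
python3 -m inch '[[[1,1.5,0,40,0],[1,1.5,0,80,0],[1,1.5,0,115,0],[1,1.5,0,135,0],[1,1.5,0,141,0],[1,1.5,0,141,0],[0.3,1.5,0,141,0],[0.3,1.5,0,141,0],[0.3,1.5,0,141,0],[0.3,1.5,0,141,0]]]' 20; python3 -m inch '[[[0.3,0,0,0,0],[0.3,0,0,0,0],[0.3,0,0,0,0],[0.3,0,0,0,0],[0.3,0,0,-10,0],[0.3,0,0,-40,0],[0.3,0,0,-70,0],[0.3,0,0,-80,0],[0.3,0,0,-80,0],[0.3,0,0,-80,0]]]'
```

```text
clock: 14.55
position: [0.4446, -0.093, 0.0264]
tool_rot: [[-1.0, -0.0, 0.003], [-0.0, 1.0, -0.001], [-0.003, -0.001, -1.0]]
ft_force: [0.8, 0.7, 0.2]
finger_gap: 0.0709
grip_force: 0.0
clock: 15.38
position: [0.443, -0.0923, 0.1043]
tool_rot: [[-1.0, -0.0, -0.0], [-0.0, 1.0, 0.0], [0.0, 0.0, -1.0]]
ft_force: [-0.6, -0.3, -3.5]
finger_gap: 0.0514
grip_force: 20.0
```

The gap is 51 mm where I expected about 59, so I check how the jar is held.

Run:
```python
from h import *
s=status.sense();print(s['position'],s['finger_gap'],s['ft_force'])
f=viewer.grab_frame("wrist");
g=viewer.grab_frame("side");u,v=map(int,proj(g,s['position']))
a=cv2.resize(g["color"][v-60:v+60,u-60:u+60],(480,480),interpolation=cv2.INTER_CUBIC)
b=f["color"][120:360,240:400];b=cv2.resize(b,(320,480))
cv2.imwrite("pics/s6.png",cv2.cvtColor(np.hstack([a,b]),cv2.COLOR_RGB2BGR))
```

```text
[ 0.44298044 -0.09229543  0.10428952] 0.05136152203313028 [-0.60744758 -0.27727556 -3.52400805]
```

View pics/s6.png

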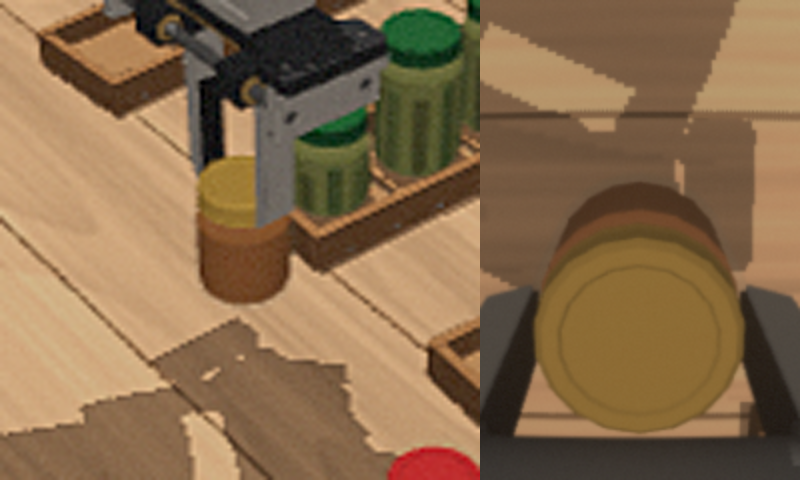

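The fingers are gripping the lid, having slid up off the shoulder. The jar is upright and secure, so I carry on and set it down by force, watching its height.

```bash
python3 -m inch '[[[0.3,0,0,-15,0],[0.3,-5,-5,-30,0],[0.3,-25,-22,-30,0],[0.3,-50,-45,-30,0],[0.3,-75,-68,-30,0],[0.3,-100,-90,-30,0],[0.3,-120,-108,-30,0],[0.3,-132,-120,-30,0],[0.3,-132,-120,-30,0],[0.3,-132,-120,-30,0]]]' 30
python3 - <<'E'
from h import *
s=status.sense();print(s['position'],s['finger_gap'],s['ft_force'])
f=viewer.grab_frame("wrist");g=viewer.grab_frame("side");u,v=map(int,proj(g,s['position']))
for z in(.06,.07,.08,.09,.1,.11):print(z,[np.round(np.array(proj(g,(s['position'][0]+a,s['position'][1]+b,z)))-(u-60,v-60),1)*4 for a,b in((0,0),(-.018,-.024))])
a=cv2.resize(g["color"][v-60:v+60,u-60:u+60],(480,480),interpolation=cv2.INTER_CUBIC)
b=f["color"][60:300,220:380];b=cv2.resize(b,(320,480))
cv2.imwrite("pics/s7.png",cv2.cvtColor(np.hstack([a,b]),cv2.COLOR_RGB2BGR))
E
```

```text
clock: 16.32
position: [0.5742, -0.212, 0.1321]
tool_rot: [[-1.0, 0.001, -0.004], [0.001, 1.0, 0.003], [0.004, 0.003, -1.0]]
ft_force: [0.1, 0.5, -2.9]
finger_gap: 0.0512
grip_force: 30.0
[ 0.57420436 -0.21204881  0.13208512] 0.051237798002690745 [ 0.11150932  0.45761729 -2.85425973]
0.06 [array([232.4, 335.6]), array([238.8, 369.6])]
0.07 [array([233.6, 322.8]), array([240. , 356.8])]
0.08 [array([234.8, 310. ]), array([241.2, 344. ])]
0.09 [array([236.4, 296.8]), array([242.8, 330.8])]
0.1 [array([237.6, 283.6]), array([244. , 317.6])]
0.11 [array([238.8, 270.4]), array([245.6, 304. ])]
```

View pics/s7.png

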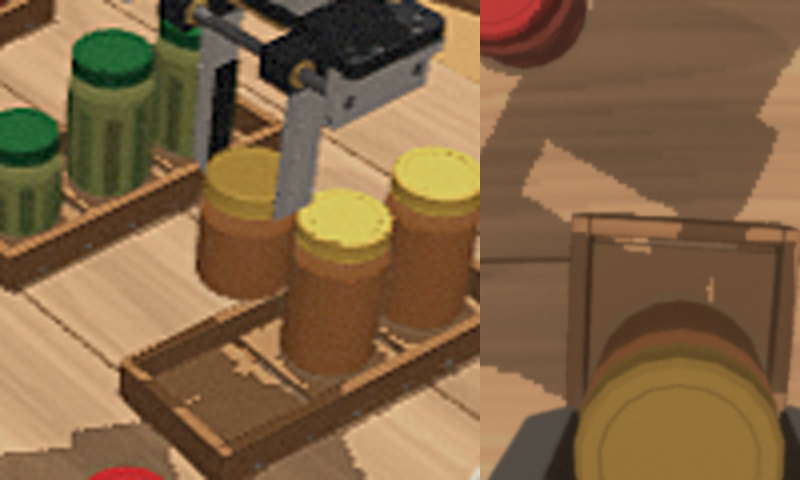

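```bash
python3 -m inch '[[[0.3,-1,0,15,0],[0.3,-1,0,35,0],[0.3,-1,0,50,0],[0.3,-1,0,60,0],[0.3,-1,0,65,0],[0.3,-1,0,67,0],[0.3,-1,0,67,0],[0.3,-1,0,67,0]]]'; python3 -m inch '[[[0.3,0,0,3,0],[0.3,0,0,5,0],[0.3,0,0,5,0],[0.3,0,0,5,0]]]'
python3 - <<'E'
from h import *
s=status.sense();p=s['position']
g=viewer.grab_frame("side");u,v=map(int,proj(g,p))
a=cv2.resize(g["color"][v-60:v+60,u-60:u+60],(600,600),interpolation=cv2.INTER_CUBIC)
print(np.round((np.array(proj(g,p+[0,-.032,0]))-(u-60,v-60))*5))
for z in (.01,.02,.03,.04,.05,.06): print(z,np.round((np.array(proj(g,(p[0]-.018,p[1]-.024,z)))-(u-60,v-60))*5))
cv2.imwrite("pics/s8.png",cv2.cvtColor(a,cv2.COLOR_RGB2BGR))
E
```

```text
clock: 17.08
position: [0.577, -0.2127, 0.0689]
tool_rot: [[-1.0, -0.0, 0.001], [-0.0, 1.0, -0.001], [-0.001, -0.001, -1.0]]
ft_force: [1.3, -0.6, -2.9]
finger_gap: 0.0517
grip_force: 30.0
clock: 17.42
position: [0.5763, -0.2124, 0.0628]
tool_rot: [[-1.0, -0.0, -0.0], [-0.0, 1.0, 0.0], [0.0, 0.0, -1.0]]
ft_force: [0.2, 0.2, -3.4]
finger_gap: 0.0515
grip_force: 30.0
[353. 339.]
0.01 [304. 428.]
0.02 [306. 413.]
0.03 [307. 398.]
0.04 [309. 382.]
0.05 [311. 366.]
0.06 [312. 351.]
```

View pics/s8.png

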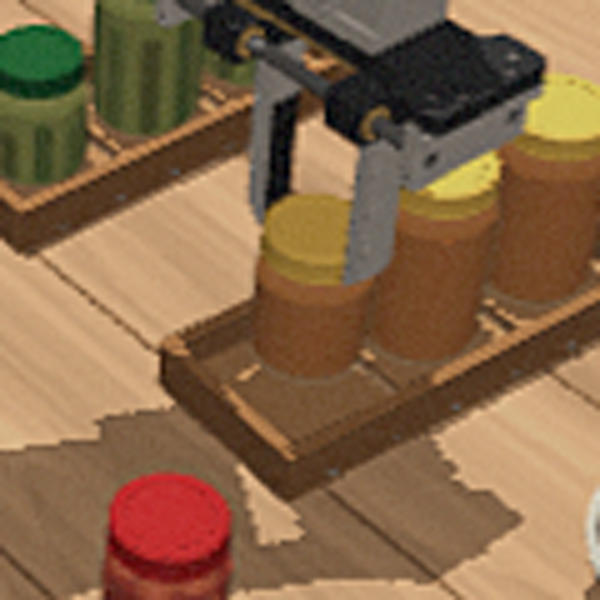

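The jar's underside appears at z≈0.04, about 20 mm below the TCP, so it hasn't slipped and contact should come at TCP≈0.036.

```bash
python3 -m inch '[[[0.3,0,0,8,0],[0.3,0,0,15,0],[0.3,0,0,19,0],[0.3,0,0,20,0],[0.3,0,0,20,0],[0.3,0,0,20,0]]]'; python3 -m inch '[[[0.3,0,0,1,0],[0.3,0,0,3,0],[0.3,0,0,3,0],[0.3,0,0,3,0]]]';python3 -m inch '[[[0.3,0,0,1,0],[0.3,0,0,2,0],[0.3,0,0,2,0],[0.3,0,0,2,0]]]'
```

```text
clock: 17.97
position: [0.5764, -0.2124, 0.0427]
tool_rot: [[-1.0, -0.0, -0.0], [-0.0, 1.0, 0.0], [0.0, 0.0, -1.0]]
ft_force: [-0.7, -0.3, -2.7]
finger_gap: 0.0516
grip_force: 30.0
clock: 18.3
position: [0.5763, -0.2124, 0.0398]
tool_rot: [[-1.0, -0.0, -0.0], [-0.0, 1.0, 0.0], [0.0, 0.0, -1.0]]
ft_force: [-0.5, 0.4, -4.5]
finger_gap: 0.0511
grip_force: 30.0
clock: 18.63
position: [0.5763, -0.2124, 0.0377]
tool_rot: [[-1.0, -0.0, -0.0], [-0.0, 1.0, 0.0], [0.0, 0.0, -1.0]]
ft_force: [-0.5, 0.3, -4.4]
finger_gap: 0.0513
grip_force: 30.0
```

```bash
python3 -m inch '[[[0.3,0,0,1,0],[0.3,0,0,1,0],[0.3,0,0,1,0],[0.3,0,0,1,0]]]'; python3 -m inch '[[[0.3,0,0,1,0],[0.3,0,0,1,0],[0.3,0,0,1,0],[0.3,0,0,1,0]]]'
```

```text
clock: 18.97
position: [0.5764, -0.2125, 0.0368]
tool_rot: [[-1.0, -0.0, -0.0], [-0.0, 1.0, -0.0], [0.0, -0.0, -1.0]]
ft_force: [0.4, 0.1, -3.3]
finger_gap: 0.0515
grip_force: 30.0
clock: 19.3
position: [0.5764, -0.2125, 0.0359]
tool_rot: [[-1.0, -0.0, -0.0], [-0.0, 1.0, -0.0], [0.0, -0.0, -1.0]]
ft_force: [0.3, 0.8, -2.6]
finger_gap: 0.0513
grip_force: 30.0
```

```bash
python3 -m inch '[[[0.3,0,0,1,0],[0.3,0,0,1,0],[0.3,0,0,1,0],[0.3,0,0,1,0]]]'; python3 -m inch '[[[0.3,0,0,0.5,0],[0.3,0,0,0.5,0],[0.3,0,0,0.5,0]]]'
```

```text
clock: 19.63
position: [0.5766, -0.2126, 0.0354]
tool_rot: [[-1.0, -0.0, 0.0], [-0.0, 1.0, -0.0], [-0.0, -0.0, -1.0]]
ft_force: [-1.8, 0.9, 1.7]
finger_gap: 0.0513
grip_force: 30.0
clock: 19.88
position: [0.5767, -0.2126, 0.0354]
tool_rot: [[-1.0, -0.0, 0.0], [-0.0, 1.0, -0.0], [-0.0, -0.0, -1.0]]
ft_force: [-2.6, 1.9, 4.3]
finger_gap: 0.0513
grip_force: 30.0
```

It's in contact with no slip. I release, lift, and go to the small tomato jar.

```bash
python3 -m inch '[[[0.7,0,0,0,0],[1,0,0,0,0],[1,0,0,0,0],[1,0,0,0,0],[1,0,0,0,0],[1,0,0,0,0],[1,0,0,-15,0],[1,0,0,-50,0],[1,0,0,-90,0],[1,0,0,-125,0]]]'; python3 -m inch '[[[1,0,0,0,0],[1,30,-14,0,0],[1,60,-28,0,0],[1,90,-43,0,0],[1,120,-57,0,0],[1,140,-67,0,0],[1,149,-71,0,0],[1,149,-71,0,0],[1,149,-71,0,0],[1,149,-71,0,0]]]'; python3 wl.py tomato .075
python3 - <<'E'
from h import *
f=viewer.grab_frame("wrist");save(f,"w9")
E
```

```text
clock: 20.72
position: [0.5762, -0.2124, 0.161]
tool_rot: [[-1.0, -0.0, -0.0], [-0.0, 1.0, 0.0], [0.0, 0.0, -1.0]]
ft_force: [1.7, 0.3, 0.4]
finger_gap: 0.0943
grip_force: 0.0
clock: 21.55
position: [0.4283, -0.2831, 0.1593]
tool_rot: [[-1.0, -0.001, 0.0], [-0.001, 1.0, 0.0], [-0.0, 0.0, -1.0]]
ft_force: [-0.1, -0.0, -0.2]
finger_gap: 0.0943
grip_force: 0.0
[ 0.4283 -0.2831  0.1593]
2 [300. 207.] lid at [ 0.4113 -0.2986  0.075 ] tool-shift mm [ 17.  -15.5]
1 [316. 198.] lid at [ 0.4038 -0.2859  0.075 ] tool-shift mm [24.5 -2.7]
1 [326. 204.] lid at [ 0.4088 -0.2777  0.075 ] tool-shift mm [19.5  5.5]
```

View pics/w9.png

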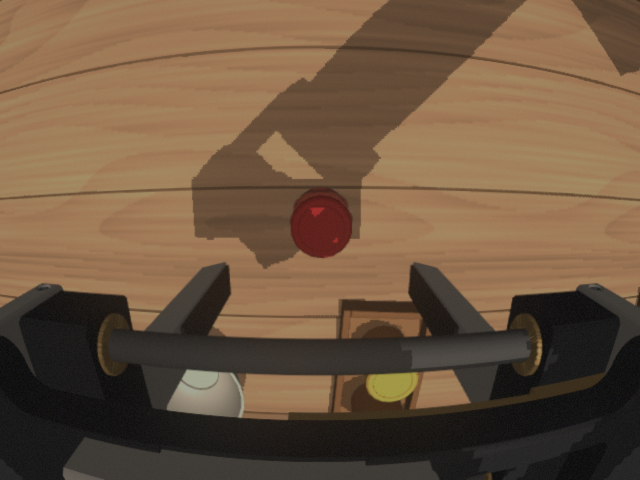

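The lid is at (321,226), about 1 mm off in each axis. The honey jar stands in its tray at (390,380). I use the same grasp as for the honey jar.

```bash
python3 -m inch '[[[1,1.5,1,40,0],[1,1.5,1,80,0],[1,1.5,1,115,0],[1,1.5,1,130,0],[1,1.5,1,135,0],[1,1.5,1,135,0],[0.3,1.5,1,135,0],[0.3,1.5,1,135,0],[0.3,1.5,1,135,0],[0.3,1.5,1,135,0]]]' 30; python3 -m inch '[[[0.3,0,0,0,0],[0.3,0,0,0,0],[0.3,0,0,0,0],[0.3,0,0,0,0],[0.3,0,0,0,0],[0.3,0,0,-10,0],[0.3,0,0,-45,0],[0.3,0,0,-85,0],[0.3,0,0,-120,0],[0.3,0,0,-135,0]]]'
```

```text
clock: 22.48
position: [0.4268, -0.2833, 0.0258]
tool_rot: [[-1.0, -0.0, 0.002], [-0.0, 1.0, -0.002], [-0.002, -0.002, -1.0]]
ft_force: [-0.2, -0.2, -0.0]
finger_gap: 0.0705
grip_force: 0.0
clock: 23.32
position: [0.4276, -0.2844, 0.1651]
tool_rot: [[-1.0, -0.0, 0.005], [-0.0, 1.0, -0.006], [-0.005, -0.006, -1.0]]
ft_force: [1.4, -1.1, -1.9]
finger_gap: 0.0513
grip_force: 30.0
```

```bash
python3 -m inch '[[[0.3,-3,10,0,0],[0.3,-9,32,0,0],[0.3,-17,60,0,0],[0.3,-25,90,0,0],[0.3,-33,120,0,0],[0.3,-42,150,0,0],[0.3,-50,180,0,0],[0.3,-59,210,0,0],[0.3,-67,240,0,0],[0.3,-75,265,0,0]]]'; python3 -m inch '[[[0.3,-8,30,0,0],[0.3,-17,60,0,0],[0.3,-25,90,0,0],[0.3,-33,120,0,0],[0.3,-42,150,0,0],[0.3,-50,180,0,0],[0.3,-59,210,0,0],[0.3,-67,240,0,0],[0.3,-73,260,0,0],[0.3,-75,266,0,0]]]';python3 -m inch '[[[0.3,0,0,0,0],[0.3,0,0,0,0],[0.3,0,0,0,0]]]'
python3 - <<'E'
from h import *
f=viewer.grab_frame("wrist");save(f,"w10")
E
```

```text
clock: 24.15
position: [0.4992, -0.0144, 0.1571]
tool_rot: [[-1.0, -0.001, -0.004], [-0.001, 1.0, 0.001], [0.004, 0.001, -1.0]]
ft_force: [0.1, 0.3, -1.3]
finger_gap: 0.0515
grip_force: 30.0
clock: 24.98
position: [0.5741, 0.2516, 0.1567]
tool_rot: [[-1.0, -0.003, -0.004], [-0.003, 1.0, -0.0], [0.004, -0.0, -1.0]]
ft_force: [-0.3, -0.8, -2.3]
finger_gap: 0.0514
grip_force: 30.0
clock: 25.23
position: [0.575, 0.2475, 0.1585]
tool_rot: [[-1.0, 0.001, -0.002], [0.001, 1.0, -0.001], [0.002, -0.001, -1.0]]
ft_force: [-0.1, 0.9, -2.1]
finger_gap: 0.0516
grip_force: 30.0
```

View pics/w10.png

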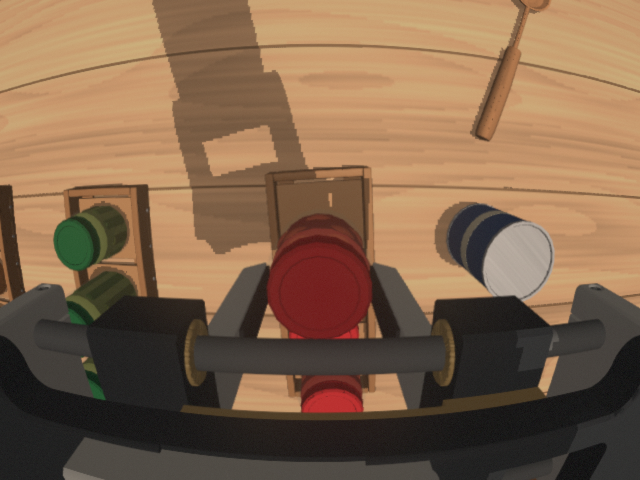

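The small tomato jar is centred over the front place; the tray front spans columns 266–372, centred at 319. I lower it.

```bash
python3 -m inch '[[[0.3,-1,0.5,15,0],[0.3,-1,0.5,45,0],[0.3,-1,0.5,75,0],[0.3,-1,0.5,98,0],[0.3,-1,0.5,110,0],[0.3,-1,0.5,116,0],[0.3,-1,0.5,119,0],[0.3,-1,0.5,121,0],[0.3,-1,0.5,121,0],[0.3,-1,0.5,121,0]]]'; python3 -m inch '[[[0.3,0,0,1,0],[0.3,0,0,2,0],[0.3,0,0,2,0],[0.3,0,0,2,0]]]'
```

```text
clock: 26.12
position: [0.578, 0.2493, 0.04]
tool_rot: [[-1.0, -0.0, 0.003], [-0.0, 1.0, 0.001], [-0.003, 0.001, -1.0]]
ft_force: [0.6, 0.3, -3.1]
finger_gap: 0.0514
grip_force: 30.0
clock: 26.45
position: [0.5768, 0.2491, 0.0365]
tool_rot: [[-1.0, -0.0, 0.0], [-0.0, 1.0, 0.0], [-0.0, 0.0, -1.0]]
ft_force: [-0.8, -0.6, -2.3]
finger_gap: 0.0515
grip_force: 30.0
```

```bash
python3 -m inch '[[[0.3,0,0,1,0],[0.3,0,0,1,0],[0.3,0,0,1,0]]]'; python3 -m inch '[[[0.3,0,0,0.7,0],[0.3,0,0,0.7,0],[0.3,0,0,0.7,0]]]'
```

```text
clock: 26.7
position: [0.5767, 0.249, 0.0352]
tool_rot: [[-1.0, -0.0, -0.0], [-0.0, 1.0, -0.0], [0.0, -0.0, -1.0]]
ft_force: [-0.1, 0.2, -2.5]
finger_gap: 0.0517
grip_force: 30.0
clock: 26.95
position: [0.5769, 0.2491, 0.0347]
tool_rot: [[-1.0, -0.0, 0.0], [-0.0, 1.0, 0.0], [-0.0, 0.0, -1.0]]
ft_force: [-0.3, -0.4, -1.4]
finger_gap: 0.0516
grip_force: 30.0
```

```bash
python3 -m inch '[[[0.3,0,0,0.7,0],[0.3,0,0,0.7,0],[0.3,0,0,0.7,0]]]'
```

```text
clock: 27.2
position: [0.5772, 0.2491, 0.0347]
tool_rot: [[-1.0, -0.0, 0.001], [-0.0, 1.0, 0.0], [-0.001, 0.0, -1.0]]
ft_force: [-1.4, -0.1, 2.9]
finger_gap: 0.0514
grip_force: 30.0
```

```bash
python3 -m inch '[[[0.7,0,0,0,0],[1,0,0,0,0],[1,0,0,0,0],[1,0,0,0,0],[1,0,0,0,0],[1,0,0,0,0],[1,0,0,-15,0],[1,0,0,-50,0],[1,0,0,-90,0],[1,0,0,-130,0]]]'; python3 -m inch '[[[1,0,0,-30,0],[1,30,0,-60,0],[1,60,0,-90,0],[1,95,0,-90,0],[1,130,0,-90,0],[1,150,0,-90,0],[1,150,0,-90,0],[1,150,0,-90,0]]]'
python3 - <<'E'
from fit import *
F={n:viewer.grab_frame(n) for n in("top","side")}
Q=dict(tomato=(.654,.251,.067),gherkin=(.664,.006,-.018),honey=(.653,-.218,-.058))
for k,a,top in(("tomato",0,.118),("tomato",-.078,.086),("gherkin",0,.118),("honey",-.078,.086),("tomato",.078,.118),("gherkin",.078,.118),("gherkin",-.078,.086),("honey",0,.118)):
  x,y,t=Q[k];g=(x+a*np.cos(t),y+a*np.sin(t))
  for n in F:
   try:
    p,ar,mo=jar(F[n],k,*g,top);d=p-(x,y);print(k,a,n,np.round(1000*(np.array([[np.cos(t),np.sin(t)],[-np.sin(t),np.cos(t)]])@d-(a,0)),1),ar,mo)
   except ValueError: print(k,a,n,"none")
x=F["side"]["color"][140:320,235:475];cv2.imwrite("pics/fin.png",cv2.cvtColor(cv2.resize(x,None,fx=3,fy=3,interpolation=cv2.INTER_CUBIC),cv2.COLOR_RGB2BGR))
E
```

```text
clock: 28.03
position: [0.5759, 0.2488, 0.1646]
tool_rot: [[-1.0, -0.0, -0.002], [-0.0, 1.0, -0.0], [0.002, -0.0, -1.0]]
ft_force: [1.5, 0.6, 0.3]
finger_gap: 0.0941
grip_force: 0.0
clock: 28.7
position: [0.4267, 0.2492, 0.2544]
tool_rot: [[-1.0, -0.001, 0.002], [-0.001, 1.0, 0.0], [-0.002, 0.0, -1.0]]
ft_force: [0.3, 0.1, -0.3]
finger_gap: 0.0941
grip_force: 0.0
tomato 0 top [-0.5 -0.3] 303 348.4375
tomato 0 side [-3.5 -6.1] 158 211.875
tomato -0.078 top [3.1 3.4] 251 297.3125
tomato -0.078 side [ 0.8 -2. ] 147 197.375
gherkin 0 top [0.6 2. ] 307 343.6875
gherkin 0 side [-0.4 -3.6] 233 281.375
honey -0.078 top [ 1.  -0.8] 233 296.8125
honey -0.078 side [6.6 2.7] 213 358.625
tomato 0.078 top [1. 2.] 283 341.125
tomato 0.078 side [-1.4 -5.8] 154 196.875
gherkin 0.078 top [-0.5  2.5] 284 338.75
gherkin 0.078 side [-0.9 -2.4] 216 263.125
gherkin -0.078 top [-0.1  2.2] 244 291.1875
gherkin -0.078 side [ 0.1 -2.6] 218 261.375
honey 0 top [-0.1  0.2] 282 349.6875
honey 0 side [5.2 3.7] 224 384.625
```

View pics/fin.png

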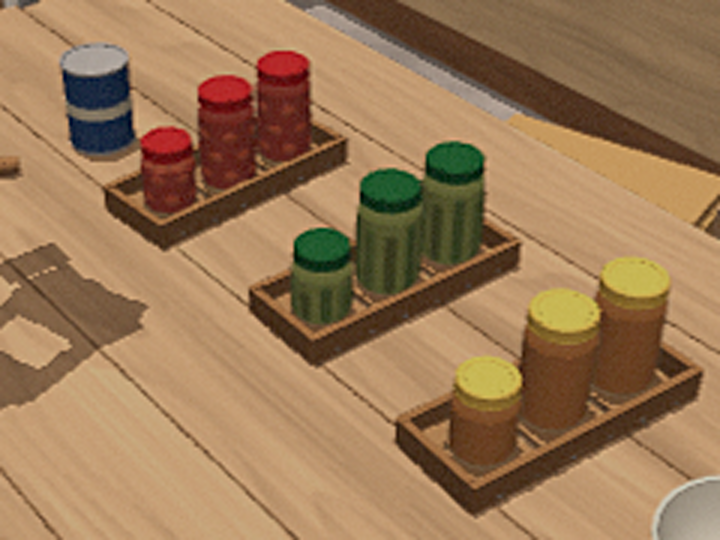

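All three trays show full upright rows. Each placed jar sits within about 4 mm of its place, measured against the stock jars beside it, and the bystanders haven't moved.

```bash
python3 -c "from bench import arm;print(arm.job_done())"
```

```text
the job is handed in; nothing more can be done
None
```

All four jars are upright in the correct places in their own trays, within about 4 mm by camera, and the job was handed in after about 29 s of the 115 s allowed (hand-in returned no verdict).

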